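Clamp a printed tile in the ratchet cooling clamp

ROBOT

A 6-joint arm with a two-finger parallel gripper is mounted at the origin on the work surface. World frame = base frame: x ahead of the robot, y to its left, z up, the work surface at z = 0. Lengths are in mm, angles in rad, forces in N, time in s.
With the tool pointing down it reaches from about 400 to 925 mm from the base axis. Payload 12.5 kg.
Tool frame: the origin (TCP) lies at the very end of the fingers, on their centre line; the grasp point (between the pads) lies 19 mm behind it; z points along the fingers, y is the line along which they close (so a half turn about z gives the same grasp; the last joint's range is limited). The gripper opens to 95 mm and grips with 3 to 60 N. Pads are 20 mm wide; open, the fingers measure 119 mm over their backs; the gripper's body (75 mm by 180 mm) begins 59 mm behind the grasp point.
Start: joints at [1.04, 0.491, 1.559, -0, 1.092, -0.106], TCP at [257.573, 569.476, 214.661] pointing down, gripper open.
Joint ranges: [-3.1, 3.1], [-0.84, 2.19], [0.05, 2.79], [-1.13, 4.28], [0.06, 2.93], [-2.69, 2.69]. Speed limits (rad/s): [2.22, 2.22, 2.79, 3.14, 3.14, 3.14].

INTERFACE

Orientations are given as [roll, pitch, yaw] about the fixed x, y, z axes, in that order (R = Rz(yaw) Ry(pitch) Rx(roll)).
In Python, from cell import * gives the robot as it stands.
- The arm moves only by the tool jog_arm, never from a script. Its argument "targets" is a list of rows, each an object with "turn": the turn, a rotation vector about the world's x, y, z in degrees, a list of three; "slide": the shift along the world's x, y, z in mm, a list of three; "claw": the opening in per cent of the stroke, from 0 (shut) to 100 (fully open). In form: [{"turn": [wx, wy, wz], "slide": [x, y, z], "claw": claw}, ...]. A call has 1 to 5 rows; each row shifts and turns the commanded pose from where the row before left it; what a row does not reach is not made up. A row lasts 1/8 s, in which the tool goes at most 62.5 mm and 10.7 degrees, less where a joint would pass 70% of its speed; a pose out of reach is approached as far as the arm can. A call with a gripper value outside its range is refused whole. The fingers move at their own pace and stop on an object; the grip force is fixed at half the most. Time passes only in rows, so rows that do not move let the fingers close. It gives the time, the measured TCP pose, the force, the opening and the grip force at its end, in the units of the state.
- state(): the state, without advancing time (a new reading comes with each control period).
- read_camera(name): name is "side" or "top" or "wrist"; returns a dict with "frame" (384x512x3 uint8, blue, green, red), "mtx" (3x3 intrinsics, pixels), "R" (3x3) and "t" (3): a world point X has camera coordinates R X + t. Camera axes: x right, y down, z forward; pixel columns grow to the right and rows downward; lengths in mm; the calibration is good to about 2 mm. A picture is of the moment at which its call begins. There is no depth.
- job_done(): hands the job in; it is judged then, once.
Trained networks look in the newest picture that a camera, given by its name, has taken for a name from the list of things; names that differ only in an ending like _2 or _b are one class to them, and where a whole thing is asked for, a point or a joint stands for the part that bears it (a point fixed in the world has none). Each returns a list of dicts, best first, with "conf" (0 to 1); they miss things now and then, are a little off and sometimes report something else, mostly with a low value. They report only what shows in the picture. A call takes as long as a camera call. They do not tell look-alikes from the thing itself.
- look_for(query, camera): "xy" ([column, row] in pixels, amid what is visible of it).
The state is a dict: "t": time; "joints": joint angles; "qvel": joint speeds; "tau": joint torques, N m; "eef_pos": TCP position; "tcp_rot": TCP orientation; "ft_force": force on the tool from outside, world axes, zero at the start; "moment": the same for the moment, N m; "opening": opening from 0.0 (shut) to 1.0 (fully open); "grip_force": force on a finger pad.
Only numpy, scipy, OpenCV 4.12 (cv2) and the standard library are available. Lean on these libraries where they do the work, as an engineer would, in place of code of your own. Each camera call takes 0.05 s, during which the arm holds its last target. There are 200 camera calls.

TASK

Put the white tile under the cooling clamp: lift the clamp's toothed rail by its black knob, click by click, up to the top notch and let go so that the pawl holds it there, without heaving against the rubber stop just above. Push the white tile back along its guides until it presses lightly but fully home against the orange fence, then press the red paddle to lift the pawl out of the teeth and keep it down until the pad has sunk right onto the tile; let go of it. Be gentle with the stop, the fence and the paddle, and leave everything else on the bench where it is.

Things in the scene. Friction and masses are not known exactly. Their poses are not given: they have to be found in the camera images.
- stand: The clamp, fixed to the bench. Grey base plate x -155 to +95, y -75 to +75 mm, top 12 mm up. Origin on the bench surface; z up, x from the tile's loading end (the robot's side) to the column, y left. Two aluminium guides along x, inner faces at y = +/-51.5 mm, tops 26 mm up. Column x 31 to 85, y -25 to +28 mm, 165 mm tall.
- fence: Orange rigid fence across the guides, fixed on the stand, with the stand's origin and axes: front face at x = +30 mm, 12 to 30 mm up. A tile fully home touches it, its centre then at x = -20 mm in the stand's frame. Press it with 15 N at most; a push of 5 to 8 N seats the tile (sliding alone takes 1 to 3 N).
- tile_center (a point): Centre of the white ceramic tile, 100 x 100 x 10 mm, 0.15 to 0.31 kg, loose and flat on the plate (12 to 22 mm above the bench) between the guides with 1.5 mm play each side, 60 to 80 mm short of the fence. Axes as the stand's; near edge 50 mm to -x of the centre. The raised pad and arm begin 45 mm beyond the home tile's near edge.
- knob (a point): Centre of the black round knob's 36 mm wide, 32 mm high grip (16 mm up and down from here) on top of the rail, 60 mm to +x of the stand's origin, 202 mm above the bench at rail value 0; it rises with the rail. Nothing stands beside it above 165 mm.
- rail (a joint): Height (m) of the toothed steel rail with yellow arm and pad; 0 = lowest. Weighs 4 to 8 N, starts on a lower notch. Seven notches, 0.018 to 0.078 (top) in steps of 0.010; the pawl clicks about 1 mm past each. Climbing a tooth takes up to 10 N more, dropping at the click. Rubber stop (8 N/mm) at 0.0815. Oil-damped, 50 N s/m: sinks at about 0.1 m/s. Pad on tile: 0.006.
- bumper: Black rubber stop under the bridge at the column's top, just above the yellow arm at the rail's upper end; fixed, same origin and axes as the stand (the rubber is at x = +36 mm, 147.5 mm up). It may be pressed with 15 N at most.
- pawl (a joint): Turn of the brass pawl in rad: 0 = sprung fully into the teeth, growing as the paddle is pressed. It is out of the teeth from about 0.13; hard stop at 0.20. It rocks by itself to about 0.12 as teeth pass. Let go, it springs back.
- paddle: The red paddle, the pawl's outer end; it turns with the pawl. It may be pressed with 15 N at most.
- paddle_top (a point): Middle of the red paddle's top face, 32 mm (x) by 34 mm (y), at x +60, y +125, z 81 mm in the stand's frame with the pawl at 0. Pressed down, it turns the pawl about an x-axis 103 mm to its right: out of the teeth 14 mm down, hard stop 20 mm down; the spring needs 1 to 3 N. The column begins 97 mm, the knob 107 mm to its right.
- pad: Round black rubber pad, 50 mm across, on the rail's yellow arm above the middle of the stand; its face lies 16 mm above the bench at rail value 0. Axes as the stand's; the body's origin rides with the rail, at the stand's origin when the rail is at 0.
- tile: The same white tile; origin at the centre of its underside.
- spare_tile: Blue spare tile, 100 x 100 x 10 mm, lying on the bench to the right of the stand; origin under its centre. A bystander: leave it.
- tape_roll: Roll of yellow tape, 64 mm across, 24 mm high, to the right of the stand's column; a bystander.
- scraper: Scraper with black handle, 200 mm long; a bystander.
- mug: White mug, 82 mm across, 95 mm high; a bystander.
- spray: Blue bottle, 52 mm across, 150 mm high; a bystander.
- driver: Screwdriver with red handle; a bystander.
- parts_tray: Grey parts tray, 160 x 220 x 50 mm; a bystander.
Things that resemble listed ones, but are neither listed nor needed, are in the scene too. Of the things shaped like the tile, the white one is meant.

How it is judged:
By the outcome, as a careful person would: the job done as asked, in the order asked, and still so for the second after the job is handed in, with the robot touching nothing.
It also fails if it takes over 72 s, if anything falls off the work surface, if the arm or the gripper's body presses on something with over 40 N, if the wrist force passes 120 N, or if a joint passes its speed limit or range.

## Working session

There is one attempt and no reset: what is moved stays moved. The work goes in short steps, Python scripts to look and compute and a tool call to move; the robot and the scene stay as the last step left them, time stands still between calls to the robot, and variables do not carry over. Pictures are saved under pics/ and viewed, at most 13 in all, crops included, and the job is handed in when it is done.

Besides the shell and the picture viewer there is one more tool, called as name(argument=value, ...) on one line, values as JSON. jog_arm: Moves the arm, as the interface text tells. Its arguments: {"type":"object","properties":{"targets":{"type":"array","items":{"type":"object","properties":{"turn":{"type":"array","items":{"type":"number"}},"slide":{"type":"array","items":{"type":"number"}},"claw":{"type":"number"}}}}},"required":["targets"]}

```bash
mkdir -p pics; ls; python3 - <<'E'
from cell import *
import cv2,numpy as np
ims=[]
for c in ["side","top"]:
    r=read_camera(c); cv2.imwrite(f"pics/{c}0.png",r["frame"]); ims.append(r["frame"])
    print(c,r["mtx"].tolist(),r["R"].tolist(),r["t"].tolist())
    for q in ["knob","paddle_top","tile_center","fence","pad","stand","bumper","tile","pawl"]:
        print(q,[(np.round(d["xy"]).tolist(),round(d["conf"],2)) for d in look_for(q,c)][:3])
print(state())
E
```

```text
pics
side [[477.1465710402838, 0.0, 256.4399701289126], [0.0, 477.1465710402838, 186.39125815107388], [0.0, 0.0, 1.0]] [[0.7444772668011999, -0.6676230237242788, -0.005753034804909678], [-0.3448978815188124, -0.3771946012765914, -0.8595171226285309], [0.5716634066826831, 0.6418751677398374, -0.5110745723462526]] [-425.2915979516697, 269.43325294421726, 1155.4713094228077]
knob [([295.0, 159.0], 0.88), ([255.0, 214.0], 0.47)]
paddle_top [([276.0, 170.0], 0.53)]
tile_center [([256.0, 215.0], 0.95), ([213.0, 254.0], 0.93), ([240.0, 183.0], 0.68)]
fence [([273.0, 169.0], 0.52)]
pad [([278.0, 197.0], 0.45)]
stand [([289.0, 204.0], 0.9)]
bumper [([290.0, 210.0], 0.67)]
tile [([210.0, 258.0], 0.83), ([254.0, 216.0], 0.66), ([237.0, 182.0], 0.6)]
pawl [([280.0, 176.0], 0.45), ([288.0, 202.0], 0.22)]
top [[358.5188903883691, 0.0, 252.46487915396068], [0.0, 358.5188903883691, 192.17941169751995], [0.0, 0.0, 1.0]] [[0.011480525496679403, -0.999931888778719, 0.0021012705070036102], [-0.9854702201852009, -0.011670564603940685, -0.16944687382762935], [0.16945985560731308, -0.00012540035389477445, 
[... 476 characters left out ...]
0], 0.8)]
{'t': 1.0, 'joints': array([ 1.04038403e+00,  4.90876443e-01,  1.55893338e+00,  3.63819645e-05,
        1.09171421e+00, -1.05637346e-01]), 'qvel': array([ 1.02161839e-03, -1.19900700e-04,  3.34162266e-05, -1.78585548e-04,
       -7.83305026e-04,  1.04161220e-03]), 'tau': array([-2.28402321e-03, -6.12475562e+01, -2.58434808e+01,  6.92737685e-02,
        4.45737911e-02, -5.41554556e-06]), 'eef_pos': array([257.56359233, 569.45841029, 214.66406994]), 'tcp_rot': array([ 3.14152102e+00, -2.48725400e-05,  2.71680093e+00]), 'ft_force': array([-0.06186028, -0.2970867 , -0.38114832]), 'moment': array([ 0.01545805, -0.00305106, -0.00397019]), 'grip_force': 0.0, 'opening': 0.9997740121114157}
```

View pics/side0.png

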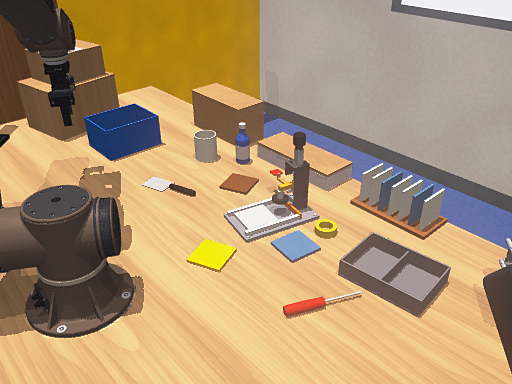

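View pics/top0.png

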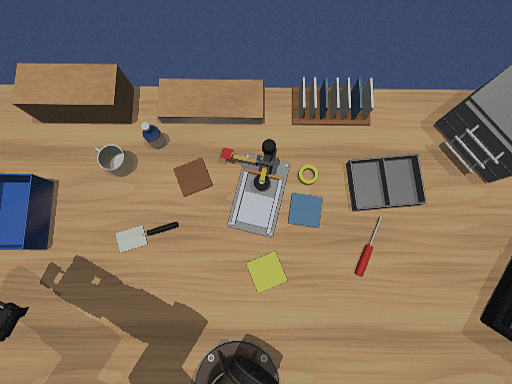

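The clamp is in the middle. In the top view the knob is near (269,146), the red paddle near (228,154) and the white tile near (258,210). In the side view the knob is near (299,139) and the paddle near (277,173). The networks disagree on these, so I'll zoom in.

```bash
python3 - <<'E'
import cv2,numpy as np
a=cv2.imread("pics/top0.png")[130:245,215:305]; b=cv2.imread("pics/side0.png")[125:245,215:335]
a=cv2.resize(a,None,fx=4.4,fy=5,interpolation=cv2.INTER_CUBIC); b=cv2.resize(b,(400,575),interpolation=cv2.INTER_CUBIC)
cv2.imwrite("pics/crop0.png",np.hstack([a,b]))
print(a.shape,b.shape)
E
```

```text
(575, 396, 3) (575, 400, 3)
```

View pics/crop0.png

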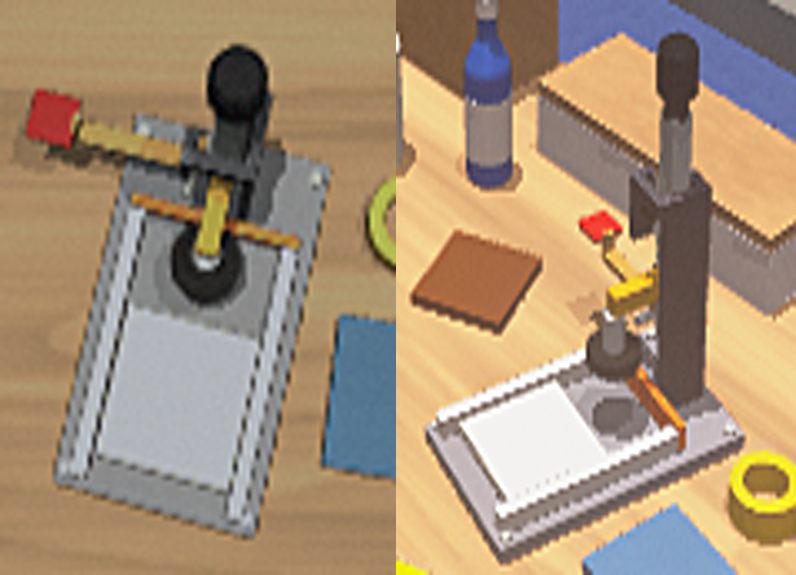

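The crop shows the plate corners, paddle, knob and tile clearly. I'll fit the stand pose and rail height from those points.

```bash
cat > h.py <<'E'
from cell import *
import cv2,numpy as np
from scipy.optimize import least_squares
def T(p,X):
    c,s=np.cos(p[2]),np.sin(p[2]); X=np.asarray(X,float)
    return np.array([p[0]+c*X[0]-s*X[1],p[1]+s*X[0]+c*X[1],X[2]])
def proj(r,X):
    c=r["R"]@X+r["t"]; u=r["mtx"]@c; return u[:2]/u[2]
E
python3 - <<'E'
from h import *
top=read_camera("top"); side=read_camera("side")
tp=lambda u,v:(215+u/4.4-.4,130+v/5-.4); sp=lambda u,v:(215+(u-396)*.3-.3,125+v*120/575-.4)
obs=[(top,tp(57,483),(-155,75,12)),(top,tp(253,533),(-155,-75,12)),(top,tp(137,115),(95,75,12)),(top,tp(328,168),(95,-75,12)),
(top,tp(54,118),(60,125,81)),(side,sp(601,226),(60,125,81)),(side,sp(430,432),(-155,75,12)),(side,sp(503,555),(-155,-75,12)),(side,sp(742,436),(95,-75,12)),
(side,sp(678,66),'k'),(top,tp(238,80),'k')]
def res(p):
    o=[]
    for r,uv,X in obs:
        if isinstance(X,str): X=(60,0,202+p[3])
        o+=list(proj(r,T(p,X))-uv)
    return o
s=least_squares(res,[600,0,0,30],loss='soft_l1'); p=s.x
print(p[:2],np.degrees(p[2]),p[3]); print(np.round(np.array(res(p)).reshape(-1,2),1).tolist())
for n,X in [("knob",(60,0,202+p[3])),("paddle",(60,125,81)),("home near edge",(-70,0,17))]: print(n,T(p,X))
# tile near edge mid from top crop
for n,r,uv in [("near",top,tp(162,475)),("far",top,tp(193,323)),("cen",top,tp(177,400)),("cenS",side,sp(532,440))]:
    R,t,K=r["R"],r["t"],r["mtx"]; d=R.T@np.linalg.inv(K)@[*uv,1]; o=-R.T@t; X=o+d*(22-o[2])/d[2]
    c,s_=np.cos(p[2]),np.sin(p[2]); D=X-[p[0],p[1],0]; print(n,c*D[0]+s_*D[1],-s_*D[0]+c*D[1])
np.save("p.npy",p)
E
```

```text
[602.79580889 -68.72382742] -12.450237831676056 41.16591203530643
[[0.1, -0.1], [1.8, 0.7], [0.0, -0.8], [1.3, -1.3], [0.1, -0.5], [-1.2, -1.8], [-2.4, -0.7], [-0.7, -0.2], [0.8, -0.6], [-0.6, -0.1], [0.4, 0.3]]
knob [661.38482607 -81.65932378 243.16591204]
paddle [688.33377682  40.40112867  81.        ]
home near edge [534.44195552 -53.632415    17.        ]
near -134.0752782204902 2.5278786648503555
far -34.67017709204848 2.6600841436147302
cen -85.43533267953143 2.8000237623791975
cenS -81.89313437784386 1.405279238112513
```

jog_arm(targets=[{"turn": [0, 0, -5], "slide": [27, -43, 18], "claw": 100}, {"turn": [0, 0, -5], "slide": [27, -43, 18], "claw": 100}, {"turn": [0, 0, -5], "slide": [27, -43, 18], "claw": 100}, {"turn": [0, 0, -5], "slide": [27, -43, 18], "claw": 100}, {"turn": [0, 0, -5], "slide": [27, -43, 18], "claw": 100}])

```text
t: 1.72
eef_pos: [393.2, 353.0, 305.4]
tcp_rot: [3.141, 0.0, 2.278]
ft_force: [0.3, 0.6, -0.7]
opening: 1.0
grip_force: 0.0
```

jog_arm(targets=[{"turn": [0, 0, -5], "slide": [27, -43, 18], "claw": 100}, {"turn": [0, 0, -5], "slide": [27, -43, 18], "claw": 100}, {"turn": [0, 0, -5], "slide": [27, -43, 0], "claw": 100}, {"turn": [0, 0, -5], "slide": [27, -43, 0], "claw": 100}, {"turn": [0, 0, -5], "slide": [27, -43, 0], "claw": 100}])

```text
t: 2.35
eef_pos: [528.2, 137.9, 340.9]
tcp_rot: [3.141, 0.0, 1.841]
ft_force: [0.8, 0.9, 0.7]
opening: 1.0
grip_force: 0.0
```

jog_arm(targets=[{"turn": [0, 0, -5], "slide": [25, -43, 0], "claw": 100}, {"turn": [0, 0, -5], "slide": [25, -43, 0], "claw": 100}, {"turn": [0, 0, -5], "slide": [15, -43, 0], "claw": 100}, {"turn": [0, 0, -5], "slide": [0, -43, 0], "claw": 100}, {"turn": [0, 0, -5], "slide": [0, 0, 0], "claw": 100}])

```text
t: 2.98
eef_pos: [592.6, -35.2, 340.3]
tcp_rot: [-3.141, 0.0, 1.402]
ft_force: [-0.3, 0.7, -0.2]
opening: 0.999
grip_force: 0.0
```

```bash
python3 - <<'E'
from h import *
p=np.load("p.npy"); s=state(); print(s["t"],s["eef_pos"],s["tcp_rot"],s["ft_force"],s["joints"])
r=read_camera("wrist"); cv2.imwrite("pics/w1.png",r["frame"])
for n,X in [("knob",(60,0,240)),("knobtop",(60,0,256)),("paddle",(60,125,81)),("nl",(-155,75,12)),("nr",(-155,-75,12)),("fl",(95,75,12)),("fr",(95,-75,12))]: print(n,proj(r,T(p,X)).round(1))
for q in ["knob","paddle_top","tile_center"]: print(q,[(np.round(d["xy"]).tolist(),round(d["conf"],2)) for d in look_for(q,"wrist")][:3])
E
```

```text
2.975 [592.62764262 -35.21100779 340.32197607] [-3.14124449e+00  3.45825409e-04  1.40175153e+00] [-0.25792627  0.71040523 -0.1931286 ] [-1.70418875e-01  3.47699279e-01  1.45446449e+00 -3.55754649e-04
  1.33977659e+00 -1.29249647e-03]
knob [329.3 228. ]
knobtop [333.8 234.1]
paddle [310.1 104.1]
nl [170.7 131. ]
nr [172.1 216.5]
fl [319.9 138.5]
fr [311.1 223. ]
knob [([308.0, 196.0], 0.92)]
paddle_top [([310.0, 102.0], 0.6)]
tile_center [([215.0, 175.0], 0.9), ([254.0, 36.0], 0.77), ([116.0, 211.0], 0.64)]
```

View pics/w1.png

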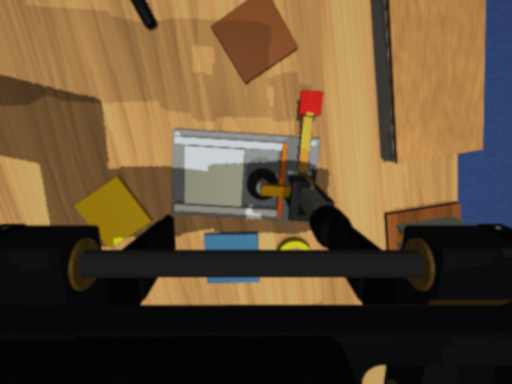

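The wrist view agrees with the fit: paddle at (311,103), left plate corners near (174,129) and (321,138), knob top near (330,228). I'll add these points and refit.

```bash
python3 - <<'E'
from h import *
top=read_camera("top"); side=read_camera("side"); w=read_camera("wrist")
tp=lambda u,v:(215+u/4.4-.4,130+v/5-.4); sp=lambda u,v:(215+(u-396)*.3-.3,125+v*120/575-.4)
obs=[(top,tp(57,483),(-155,75,12)),(top,tp(253,533),(-155,-75,12)),(top,tp(137,115),(95,75,12)),(top,tp(328,168),(95,-75,12)),
(top,tp(54,118),(60,125,81)),(side,sp(601,226),(60,125,81)),(side,sp(430,432),(-155,75,12)),(side,sp(503,555),(-155,-75,12)),(side,sp(742,436),(95,-75,12)),
(side,sp(678,66),'k'),(top,tp(238,80),'k'),(w,(173.5,129),(-155,75,12)),(w,(174,215.5),(-155,-75,12)),(w,(320.5,138),(95,75,12)),(w,(311,103),(60,125,81)),(w,(331,229),'k')]
def res(p):
    o=[]
    for r,uv,X in obs:
        if isinstance(X,str): X=(60,0,202+p[3])
        o+=list((proj(r,T(p,X))-uv)*(.6 if r is side else 1))
    return o
s=least_squares(res,[600,0,0,30],loss='soft_l1'); p=s.x
print(p[:2],np.degrees(p[2]),p[3]); print(np.round(np.array(res(p)).reshape(-1,2),1).tolist())
for n,X in [("knob",(60,0,202+p[3])),("paddle",(60,125,81)),("home near edge",(-70,0,17))]: print(n,T(p,X))
np.save("p.npy",p)
E
```

```text
[604.32414329 -65.30458938] -12.39621486211075 40.36061071592309
[[-0.9, -0.6], [0.7, 0.2], [-1.0, -1.2], [0.2, -1.8], [-1.0, -1.0], [-1.0, -1.4], [-1.6, -0.8], [-0.6, -0.6], [0.2, -0.7], [-0.7, -0.2], [-0.9, -0.1], [-1.8, 1.2], [-1.6, 0.2], [0.3, 0.9], [0.5, 1.3], [0.1, -0.2]]
knob [662.92533102 -78.18483766 242.36061072]
paddle [689.75918161  43.90097012  81.        ]
home near edge [535.95609092 -50.27763306  17.        ]
```

jog_arm(targets=[{"turn": [0, 0, -2.7], "slide": [35, -22, 0], "claw": 100}, {"turn": [0, 0, 0], "slide": [34.7, -22.6, 0], "claw": 100}, {"turn": [0, 0, 0], "slide": [0, 0, -20], "claw": 100}, {"turn": [0, 0, 0], "slide": [0, 0, 0], "claw": 100}])

```text
t: 3.82
eef_pos: [661.9, -76.8, 319.1]
tcp_rot: [-3.139, -0.0, 1.362]
ft_force: [-0.0, 0.4, -0.7]
opening: 0.996
grip_force: 0.0
```

```bash
python3 - <<'E'
from h import *
p=np.load("p.npy"); s=state(); print(s["t"],s["eef_pos"],s["tcp_rot"],s["ft_force"])
ims=[]
for c,(x,y) in [("side",(235,90)),("wrist",None),("top",(225,110))] and [("side",(240,85)),("top",(215,100))]:
    r=read_camera(c); ims.append(cv2.resize(r["frame"][y:y+110,x:x+90],(390,477),interpolation=cv2.INTER_CUBIC))
    print(c,proj(r,s["eef_pos"]),proj(r,T(p,(60,0,240))))
cv2.imwrite("pics/c2.png",np.hstack(ims))
E
```

```text
3.825 [661.94003813 -76.76325673 319.05513891] [-3.13851388e+00 -1.89619624e-05  1.36170276e+00] [-0.00237971  0.4168272  -0.66409595]
side [298.65458063 112.6835006 ] [298.16177955 138.73209737]
top [268.57860212 136.38634626] [267.72694278 145.7255123 ]
```

View pics/c2.png

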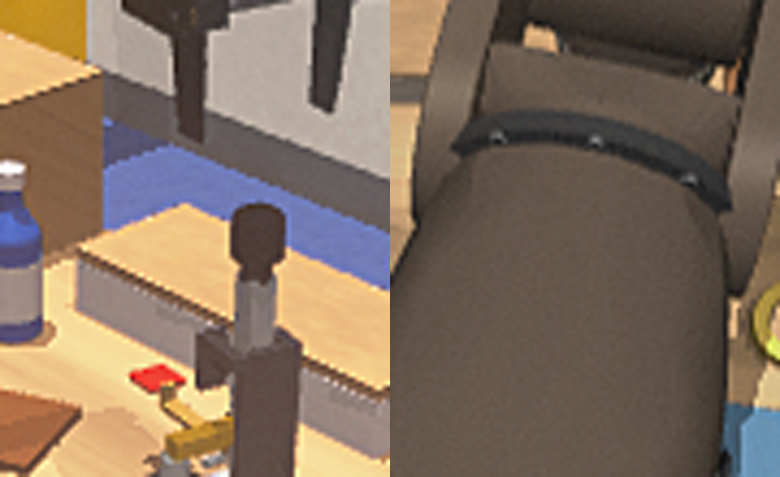

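The side view puts the knob at about (299.5,139) and the fingertips' midpoint directly above it. The rail is at about 38, so I'll descend and grip.

jog_arm(targets=[{"turn": [0, 0, 0], "slide": [1.2, -2.2, -40], "claw": 100}, {"turn": [0, 0, 0], "slide": [0, 0, -40], "claw": 100}, {"turn": [0, 0, 0], "slide": [0, 0, -17], "claw": 60}, {"turn": [0, 0, 0], "slide": [0, 0, 0], "claw": 60}])

```text
t: 4.42
eef_pos: [663.5, -79.1, 224.0]
tcp_rot: [-3.141, 0.0, 1.361]
ft_force: [-0.4, 0.5, 0.1]
opening: 0.846
grip_force: 0.0
```

jog_arm(targets=[{"turn": [0, 0, 0], "slide": [0, 0, 0], "claw": 20}, {"turn": [0, 0, 0], "slide": [0, 0, 0], "claw": 20}, {"turn": [0, 0, 0], "slide": [0, 0, 0], "claw": 20}, {"turn": [0, 0, 0], "slide": [0, 0, 0], "claw": 20}])

```text
t: 4.92
eef_pos: [663.5, -79.3, 224.0]
tcp_rot: [3.141, 0.0, 1.361]
ft_force: [-0.1, 0.1, -0.3]
opening: 0.426
grip_force: 0.0
```

jog_arm(targets=[{"turn": [0, 0, 0], "slide": [0, 0, 0], "claw": 20}, {"turn": [0, 0, 0], "slide": [0, 0, 0], "claw": 20}, {"turn": [0, 0, 0], "slide": [0, 0, 0], "claw": 20}])

```text
t: 5.3
eef_pos: [663.3, -79.3, 223.7]
tcp_rot: [-3.141, -0.0, 1.361]
ft_force: [-3.9, 1.1, 2.6]
opening: 0.373
grip_force: 30.0
```

jog_arm(targets=[{"turn": [0, 0, 0], "slide": [0, 0, 2], "claw": 20}, {"turn": [0, 0, 0], "slide": [0, 0, 2], "claw": 20}, {"turn": [0, 0, 0], "slide": [0, 0, 2], "claw": 20}, {"turn": [0, 0, 0], "slide": [0, 0, 2], "claw": 20}, {"turn": [0, 0, 0], "slide": [0, 0, 2], "claw": 20}])

```text
t: 5.92
eef_pos: [663.3, -79.3, 234.0]
tcp_rot: [-3.141, 0.0, 1.361]
ft_force: [-2.6, 1.0, -6.5]
opening: 0.374
grip_force: 30.0
```

jog_arm(targets=[{"turn": [0, 0, 0], "slide": [0, 0, 1], "claw": 20}])

```text
t: 6.05
eef_pos: [663.3, -79.3, 234.9]
tcp_rot: [-3.141, 0.0, 1.361]
ft_force: [-1.9, 0.8, -11.5]
opening: 0.369
grip_force: 30.0
```

jog_arm(targets=[{"turn": [0, 0, 0], "slide": [0, 0, 1], "claw": 20}])

```text
t: 6.18
eef_pos: [663.2, -79.3, 235.5]
tcp_rot: [-3.141, -0.0, 1.361]
ft_force: [-2.8, 0.9, -11.6]
opening: 0.374
grip_force: 30.0
```

jog_arm(targets=[{"turn": [0, 0, 0], "slide": [0, 0, 1], "claw": 20}])

```text
t: 6.3
eef_pos: [663.2, -79.3, 236.3]
tcp_rot: [-3.141, -0.0, 1.361]
ft_force: [-2.4, 0.7, -12.9]
opening: 0.371
grip_force: 30.0
```

jog_arm(targets=[{"turn": [0, 0, 0], "slide": [0, 0, 1], "claw": 20}])

```text
t: 6.42
eef_pos: [663.3, -79.3, 237.3]
tcp_rot: [-3.141, 0.0, 1.361]
ft_force: [-2.1, 0.2, -13.6]
opening: 0.374
grip_force: 30.0
```

jog_arm(targets=[{"turn": [0, 0, 0], "slide": [0, 0, 1], "claw": 20}])

```text
t: 6.55
eef_pos: [663.3, -79.3, 238.4]
tcp_rot: [-3.141, 0.0, 1.361]
ft_force: [-3.2, 0.1, -12.4]
opening: 0.374
grip_force: 30.0
```

jog_arm(targets=[{"turn": [0, 0, 0], "slide": [0, 0, 1], "claw": 20}])

```text
t: 6.68
eef_pos: [663.3, -79.3, 239.9]
tcp_rot: [-3.141, 0.0, 1.361]
ft_force: [-5.6, 0.7, -8.5]
opening: 0.371
grip_force: 30.0
```

jog_arm(targets=[{"turn": [0, 0, 0], "slide": [0, 0, 1], "claw": 20}])

```text
t: 6.8
eef_pos: [663.3, -79.3, 241.2]
tcp_rot: [3.142, 0.0, 1.361]
ft_force: [-5.0, 2.2, -8.2]
opening: 0.374
grip_force: 30.0
```

jog_arm(targets=[{"turn": [0, 0, 0], "slide": [0, 0, 1], "claw": 20}])

```text
t: 6.92
eef_pos: [663.3, -79.3, 242.3]
tcp_rot: [3.141, 0.0, 1.361]
ft_force: [-4.2, 0.7, -8.9]
opening: 0.374
grip_force: 30.0
```

jog_arm(targets=[{"turn": [0, 0, 0], "slide": [0, 0, 1], "claw": 20}])

```text
t: 7.05
eef_pos: [663.3, -79.3, 243.4]
tcp_rot: [3.141, 0.0, 1.361]
ft_force: [-5.1, 0.4, -6.7]
opening: 0.371
grip_force: 30.0
```

jog_arm(targets=[{"turn": [0, 0, 0], "slide": [0, 0, 1], "claw": 20}])

```text
t: 7.18
eef_pos: [663.3, -79.3, 244.6]
tcp_rot: [3.141, 0.0, 1.361]
ft_force: [-5.2, 1.3, -9.2]
opening: 0.374
grip_force: 30.0
```

jog_arm(targets=[{"turn": [0, 0, 0], "slide": [0, 0, 1], "claw": 20}])

```text
t: 7.3
eef_pos: [663.3, -79.3, 245.1]
tcp_rot: [3.142, 0.0, 1.361]
ft_force: [-5.3, 1.6, -11.3]
opening: 0.371
grip_force: 30.0
```

jog_arm(targets=[{"turn": [0, 0, 0], "slide": [0, 0, 1], "claw": 20}])

```text
t: 7.42
eef_pos: [663.3, -79.3, 245.7]
tcp_rot: [-3.141, 0.0, 1.361]
ft_force: [-4.5, 0.0, -12.3]
opening: 0.372
grip_force: 30.0
```

```bash
python3 - <<'E'
from h import *
p=np.load("p.npy"); s=state(); print(s["eef_pos"],s["ft_force"])
r=read_camera("side"); x,y=240,85; k=5.2
im=cv2.resize(r["frame"][y:y+115,x:x+90],None,fx=k,fy=k,interpolation=cv2.INTER_CUBIC)
a=cv2.imread("pics/side0.png")[y:y+115,x:x+90]; a=cv2.resize(a,None,fx=k*.6,fy=k,interpolation=cv2.INTER_CUBIC)
cv2.imwrite("pics/c3.png",np.hstack([im,a]))
q=lambda z:((proj(r,np.array([663.3,-79,z]))-[x,y])*k).round()
for z in [240,256,256+22,256+27]: print(z,q(z))
for rail in (38,48,58,60): print(rail,((proj(r,T(p,(36,0,66+rail)))-[x,y])*k).round())
E
```

```text
[663.29637939 -79.26855972 245.72935106] [ -4.52848091   0.02130689 -12.32761006]
240 [304. 280.]
256 [305. 253.]
278 [307. 216.]
283 [307. 207.]
38 [258. 505.]
48 [259. 489.]
58 [259. 474.]
60 [259. 471.]
```

View pics/c3.png

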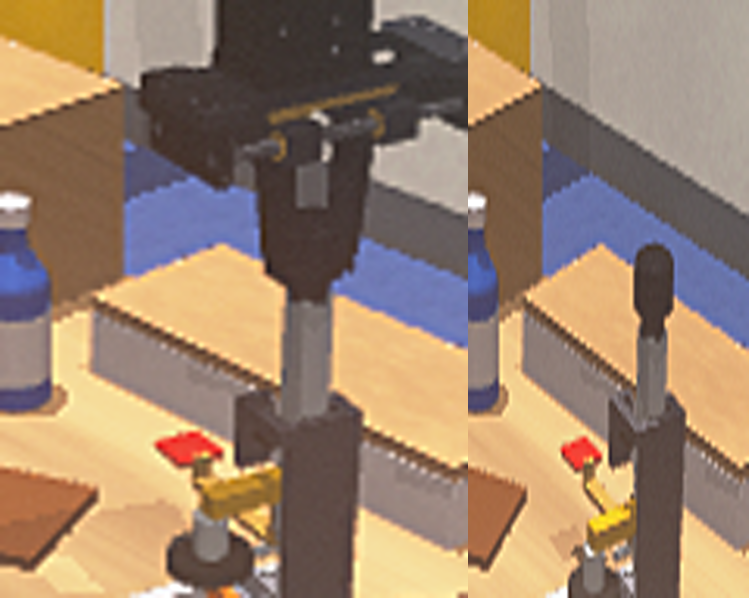

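In the side view the arm end has risen from row ~530 to ~500 in the crop, so the rail is about 20 mm higher. I'll measure that to sub-pixel accuracy to check whether the grip slipped.

```bash
cat > rail.py <<'E'
from h import *
# rail rise since the start, from yellow arm in side view
def yel(f):
    h=cv2.cvtColor(f,cv2.COLOR_BGR2HSV); m=np.zeros(f.shape[:2])
    return h
p=np.load("p.npy")
a=cv2.imread("pics/side0.png"); r=read_camera("side"); b=r["frame"]
k=8
def up(f,x0,x1,y0,y1): return cv2.resize(f[y0:y1,x0:x1],None,fx=k,fy=k,interpolation=cv2.INTER_CUBIC)
mm=(proj(r,T(p,(0,0,60)))-proj(r,T(p,(0,0,100))))[1]/40
print("px/mm",mm)
for n,(x0,x1,y0,y1) in {"arm":(277,291,181,191),"pad":(270,284,193,204)}.items():
    t=up(a,x0,x1,y0,y1); s=up(b,x0-3,x1+3,y0-22,y1+4)
    M=cv2.matchTemplate(s,t,cv2.TM_CCOEFF_NORMED); _,v,_,l=cv2.minMaxLoc(M)
    dx,dy=l[0]/k-3,l[1]/k-22; print(n,round(v,3),"dx",dx,"dy",dy,"rise",-dy/mm)
E
python3 rail.py; python3 -c "
import cv2;from h import *
r=read_camera('side');print(read_camera('side')['frame'].shape)
for n in ('pics/side0.png',):
  f=cv2.imread(n);h=cv2.cvtColor(f,cv2.COLOR_BGR2HSV)
for f in (f,r['frame']):
  h=cv2.cvtColor(f,cv2.COLOR_BGR2HSV)[165:210,270:292];m=(h[...,0]>18)&(h[...,0]<30)&(h[...,1]>190);y,x=np.nonzero(m);print(len(y),x.mean()+270,y.mean()+165,y.min()+165,y.max()+165)
"
```

```text
px/mm 0.2871618835224517
arm 0.451 dx -0.25 dy -6.0 rise 20.89413792109666
pad 0.846 dx 0.125 dy -6.5 rise 22.635316081188048
(384, 512, 3)
34 285.3529411764706 184.7941176470588 182 203
24 284.9166666666667 178.75 175 200
```

```bash
cat > pd.py <<'E'
from h import *
def red(f):
    h=cv2.cvtColor(f,cv2.COLOR_BGR2HSV)[162:186,265:286].astype(int)
    w=((h[...,0]<8)|(h[...,0]>172))&(h[...,1]>150); y,x=np.nonzero(w); return round(x.mean()+265,2),round(y.mean()+162,2),len(y)
if __name__=="__main__":
    s=state(); print("t",round(s["t"],2),"z",s["eef_pos"][2].round(2),"f",s["ft_force"].round(1),"op",round(s["opening"],3),"start",red(cv2.imread("pics/side0.png")),"now",red(read_camera("side")["frame"]))
E
python3 pd.py
```

```text
t 7.62 z 245.82 f [-6.4  1.3 -9.2] op 0.371 start (np.float64(275.77), np.float64(171.38), 47) now (np.float64(275.52), np.float64(170.56), 50)
```

jog_arm(targets=[{"turn": [0, 0, 0], "slide": [0, 0, 1], "claw": 20}])

```text
t: 7.8
eef_pos: [663.3, -79.3, 246.5]
tcp_rot: [-3.141, -0.0, 1.361]
ft_force: [-4.0, 0.5, -13.2]
opening: 0.372
grip_force: 30.0
```

```bash
python3 pd.py
```

```text
t 7.8 z 246.46 f [ -4.    0.5 -13.2] op 0.372 start (np.float64(275.77), np.float64(171.38), 47) now (np.float64(275.37), np.float64(171.0), 49)
```

jog_arm(targets=[{"turn": [0, 0, 0], "slide": [0, 0, 1], "claw": 20}])

```text
t: 7.98
eef_pos: [663.3, -79.3, 247.3]
tcp_rot: [-3.141, 0.0, 1.361]
ft_force: [-5.7, 0.5, -14.2]
opening: 0.371
grip_force: 30.0
```

```bash
python3 pd.py
```

```text
t 7.97 z 247.32 f [ -5.7   0.5 -14.2] op 0.371 start (np.float64(275.77), np.float64(171.38), 47) now (np.float64(275.63), np.float64(171.65), 49)
```

jog_arm(targets=[{"turn": [0, 0, 0], "slide": [0, 0, 1], "claw": 20}])

```text
t: 8.15
eef_pos: [663.3, -79.3, 248.4]
tcp_rot: [-3.141, -0.0, 1.361]
ft_force: [-6.1, 0.9, -12.3]
opening: 0.371
grip_force: 30.0
```

```bash
python3 pd.py
```

```text
t 8.15 z 248.38 f [ -6.1   0.9 -12.3] op 0.371 start (np.float64(275.77), np.float64(171.38), 47) now (np.float64(275.38), np.float64(172.31), 48)
```

jog_arm(targets=[{"turn": [0, 0, 0], "slide": [0, 0, 1], "claw": 20}])

```text
t: 8.32
eef_pos: [663.3, -79.3, 249.9]
tcp_rot: [-3.141, 0.0, 1.361]
ft_force: [-6.9, 1.9, -8.7]
opening: 0.37
grip_force: 30.0
```

```bash
python3 pd.py
```

```text
t 8.32 z 249.94 f [-6.9  1.9 -8.7] op 0.37 start (np.float64(275.77), np.float64(171.38), 47) now (np.float64(275.33), np.float64(172.74), 46)
```

jog_arm(targets=[{"turn": [0, 0, 0], "slide": [0, 0, 1], "claw": 20}])

```text
t: 8.5
eef_pos: [663.3, -79.3, 251.2]
tcp_rot: [-3.142, 0.0, 1.361]
ft_force: [-7.3, 1.3, -9.4]
opening: 0.372
grip_force: 30.0
```

```bash
python3 pd.py
```

```text
t 8.5 z 251.18 f [-7.3  1.3 -9.4] op 0.372 start (np.float64(275.77), np.float64(171.38), 47) now (np.float64(275.4), np.float64(172.78), 45)
```

The paddle dips while a tooth passes and springs back at the click, so it shows each click directly. The next click should come near z 254.7, and the top one near 264.7.

jog_arm(targets=[{"turn": [0, 0, 0], "slide": [0, 0, 1], "claw": 20}, {"turn": [0, 0, 0], "slide": [0, 0, 1], "claw": 20}])

```text
t: 8.8
eef_pos: [663.3, -79.3, 253.4]
tcp_rot: [3.141, 0.0, 1.361]
ft_force: [-8.0, 1.5, -6.0]
opening: 0.373
grip_force: 30.0
```

```bash
python3 pd.py
```

```text
t 8.8 z 253.43 f [-8.   1.5 -6. ] op 0.373 start (np.float64(275.77), np.float64(171.38), 47) now (np.float64(275.34), np.float64(172.36), 50)
```

jog_arm(targets=[{"turn": [0, 0, 0], "slide": [0, 0, 1], "claw": 20}])

```text
t: 8.98
eef_pos: [663.3, -79.3, 254.6]
tcp_rot: [3.141, 0.0, 1.361]
ft_force: [-7.7, 0.5, -9.8]
opening: 0.374
grip_force: 30.0
```

```bash
python3 pd.py
```

```text
t 8.97 z 254.6 f [-7.7  0.5 -9.8] op 0.374 start (np.float64(275.77), np.float64(171.38), 47) now (np.float64(275.58), np.float64(169.8), 50)
```

jog_arm(targets=[{"turn": [0, 0, 0], "slide": [0, 0, 1], "claw": 20}])

```text
t: 9.15
eef_pos: [663.3, -79.3, 255.1]
tcp_rot: [-3.142, 0.0, 1.361]
ft_force: [-5.8, 0.3, -11.8]
opening: 0.371
grip_force: 30.0
```

```bash
python3 pd.py
```

```text
t 9.15 z 255.06 f [ -5.8   0.3 -11.8] op 0.371 start (np.float64(275.77), np.float64(171.38), 47) now (np.float64(275.38), np.float64(170.02), 52)
```

jog_arm(targets=[{"turn": [0, 0, 0], "slide": [0, 0, 1], "claw": 20}])

```text
t: 9.32
eef_pos: [663.3, -79.3, 255.8]
tcp_rot: [-3.141, 0.0, 1.361]
ft_force: [-5.6, 0.3, -12.5]
opening: 0.371
grip_force: 30.0
```

```bash
python3 pd.py
```

```text
t 9.32 z 255.8 f [ -5.6   0.3 -12.5] op 0.371 start (np.float64(275.77), np.float64(171.38), 47) now (np.float64(275.49), np.float64(170.51), 51)
```

jog_arm(targets=[{"turn": [0, 0, 0], "slide": [0, 0, 1], "claw": 20}])

```text
t: 9.5
eef_pos: [663.3, -79.3, 256.6]
tcp_rot: [-3.141, 0.0, 1.361]
ft_force: [-6.0, 1.5, -13.4]
opening: 0.369
grip_force: 30.0
```

```bash
python3 pd.py; python3 rail.py
```

```text
t 9.5 z 256.63 f [ -6.    1.5 -13.4] op 0.369 start (np.float64(275.77), np.float64(171.38), 47) now (np.float64(275.39), np.float64(171.12), 49)
px/mm 0.2871618835224517
arm 0.383 dx -0.5 dy -9.5 rise 33.08238504173638
pad 0.844 dx 0.125 dy -9.5 rise 33.08238504173638
```

jog_arm(targets=[{"turn": [0, 0, 0], "slide": [0, 0, 1], "claw": 20}, {"turn": [0, 0, 0], "slide": [0, 0, 1], "claw": 20}])

```text
t: 9.85
eef_pos: [663.3, -79.3, 258.5]
tcp_rot: [-3.141, 0.0, 1.361]
ft_force: [-7.2, 0.7, -12.2]
opening: 0.373
grip_force: 30.0
```

jog_arm(targets=[{"turn": [0, 0, 0], "slide": [0, 0, 1], "claw": 20}, {"turn": [0, 0, 0], "slide": [0, 0, 1], "claw": 20}])

```text
t: 10.1
eef_pos: [663.3, -79.3, 261.2]
tcp_rot: [3.141, 0.0, 1.361]
ft_force: [-6.7, 0.8, -8.4]
opening: 0.371
grip_force: 30.0
```

```bash
python3 pd.py
```

```text
t 10.1 z 261.22 f [-6.7  0.8 -8.4] op 0.371 start (np.float64(275.77), np.float64(171.38), 47) now (np.float64(274.9), np.float64(172.74), 42)
```

jog_arm(targets=[{"turn": [0, 0, 0], "slide": [0, 0, 1], "claw": 20}])

```text
t: 10.28
eef_pos: [663.3, -79.3, 262.3]
tcp_rot: [3.141, 0.0, 1.361]
ft_force: [-6.7, 1.4, -7.0]
opening: 0.373
grip_force: 30.0
```

```bash
python3 pd.py
```

```text
t 10.28 z 262.31 f [-6.7  1.4 -7. ] op 0.373 start (np.float64(275.77), np.float64(171.38), 47) now (np.float64(274.55), np.float64(172.76), 38)
```

jog_arm(targets=[{"turn": [0, 0, 0], "slide": [0, 0, 0.5], "claw": 20}])

```text
t: 10.45
eef_pos: [663.3, -79.3, 262.9]
tcp_rot: [3.141, 0.0, 1.361]
ft_force: [-6.5, 1.2, -6.9]
opening: 0.371
grip_force: 30.0
```

```bash
python3 pd.py
```

```text
t 10.45 z 262.95 f [-6.5  1.2 -6.9] op 0.371 start (np.float64(275.77), np.float64(171.38), 47) now (np.float64(274.93), np.float64(172.41), 41)
```

jog_arm(targets=[{"turn": [0, 0, 0], "slide": [0, 0, 0.5], "claw": 20}])

```text
t: 10.62
eef_pos: [663.3, -79.3, 263.6]
tcp_rot: [3.141, 0.0, 1.361]
ft_force: [-8.0, 2.0, -7.5]
opening: 0.372
grip_force: 30.0
```

```bash
python3 pd.py; python3 rail.py
```

```text
t 10.62 z 263.57 f [-8.   2.  -7.5] op 0.372 start (np.float64(275.77), np.float64(171.38), 47) now (np.float64(274.91), np.float64(172.14), 43)
px/mm 0.2871618835224517
arm 0.361 dx 2.125 dy 0.25 rise -0.8705890800456941
pad 0.844 dx 0.125 dy -11.375 rise 39.61180314207908
```

jog_arm(targets=[{"turn": [0, 0, 0], "slide": [0, 0, 0.5], "claw": 20}])

```text
t: 10.85
eef_pos: [663.3, -79.3, 264.3]
tcp_rot: [3.141, 0.0, 1.361]
ft_force: [-7.8, 1.1, -5.3]
opening: 0.371
grip_force: 30.0
```

```bash
python3 pd.py
```

```text
t 10.85 z 264.26 f [-7.8  1.1 -5.3] op 0.371 start (np.float64(275.77), np.float64(171.38), 47) now (np.float64(275.11), np.float64(170.89), 46)
```

jog_arm(targets=[{"turn": [0, 0, 0], "slide": [0, 0, 0.5], "claw": 20}])

```text
t: 11.02
eef_pos: [663.3, -79.3, 264.7]
tcp_rot: [3.141, 0.0, 1.361]
ft_force: [-7.0, 1.4, -6.3]
opening: 0.374
grip_force: 30.0
```

```bash
python3 pd.py
```

```text
t 11.03 z 264.67 f [-7.   1.4 -6.3] op 0.374 start (np.float64(275.77), np.float64(171.38), 47) now (np.float64(275.68), np.float64(169.79), 53)
```

The paddle sprang back at z 264.7. I'll creep up 0.5 mm to confirm no further tooth starts.

jog_arm(targets=[{"turn": [0, 0, 0], "slide": [0, 0, 0.4], "claw": 20}, {"turn": [0, 0, 0], "slide": [0, 0, 0.3], "claw": 20}])

```text
t: 11.32
eef_pos: [663.3, -79.3, 265.3]
tcp_rot: [3.141, 0.0, 1.361]
ft_force: [-7.2, 0.6, -6.5]
opening: 0.37
grip_force: 30.0
```

```bash
python3 pd.py;python3 rail.py
```

```text
t 11.32 z 265.35 f [-7.2  0.6 -6.5] op 0.37 start (np.float64(275.77), np.float64(171.38), 47) now (np.float64(275.72), np.float64(169.89), 53)
px/mm 0.2871618835224517
arm 0.42 dx -0.875 dy -11.875 rise 41.35298130217047
pad 0.853 dx 0.125 dy -11.875 rise 41.35298130217047
```

There's no further tooth, so this is the top notch. I'll lower it onto the pawl and release.

jog_arm(targets=[{"turn": [0, 0, 0], "slide": [0, 0, -0.7], "claw": 20}, {"turn": [0, 0, 0], "slide": [0, 0, -0.7], "claw": 20}, {"turn": [0, 0, 0], "slide": [0, 0, 0], "claw": 20}])

```text
t: 11.8
eef_pos: [663.3, -79.3, 264.1]
tcp_rot: [3.141, 0.0, 1.361]
ft_force: [-7.7, 1.8, -4.8]
opening: 0.375
grip_force: 30.0
```

```bash
python3 pd.py
```

```text
t 11.8 z 264.07 f [-7.7  1.8 -4.8] op 0.375 start (np.float64(275.77), np.float64(171.38), 47) now (np.float64(275.69), np.float64(169.85), 52)
```

jog_arm(targets=[{"turn": [0, 0, 0], "slide": [0, 0, -0.6], "claw": 20}, {"turn": [0, 0, 0], "slide": [0, 0, -0.4], "claw": 20}, {"turn": [0, 0, 0], "slide": [0, 0, 0], "claw": 20}])

```text
t: 12.22
eef_pos: [663.4, -79.3, 263.9]
tcp_rot: [3.14, 0.0, 1.361]
ft_force: [-9.4, 1.1, 0.3]
opening: 0.371
grip_force: 30.0
```

```bash
python3 pd.py
```

```text
t 12.22 z 263.87 f [-9.4  1.1  0.3] op 0.371 start (np.float64(275.77), np.float64(171.38), 47) now (np.float64(275.52), np.float64(169.79), 52)
```

jog_arm(targets=[{"turn": [0, 0, 0], "slide": [0, 0, 0], "claw": 95}, {"turn": [0, 0, 0], "slide": [0, 0, 0], "claw": 95}, {"turn": [0, 0, 0], "slide": [0, 0, 0], "claw": 95}, {"turn": [0, 0, 0], "slide": [0, 0, 0], "claw": 95}])

```text
t: 12.78
eef_pos: [663.8, -79.4, 262.3]
tcp_rot: [3.14, 0.0, 1.361]
ft_force: [0.7, -0.3, -0.1]
opening: 0.732
grip_force: 0.0
```

jog_arm(targets=[{"turn": [0, 0, 0], "slide": [0, 0, 40], "claw": 95}, {"turn": [0, 0, 0], "slide": [0, 0, 45], "claw": 95}])

```text
t: 13.02
eef_pos: [663.4, -79.3, 347.6]
tcp_rot: [-3.141, -0.0, 1.361]
ft_force: [0.3, 0.1, 0.3]
opening: 0.924
grip_force: 0.0
```

```bash
python3 pd.py; python3 rail.py; python3 - <<'E'
from h import *
p=np.load("p.npy"); s=state(); print(s["joints"],s["eef_pos"])
for x in (-165,-145,-80): print(x,T(p,(x,0,15)))
E
```

```text
t 13.03 z 347.55 f [0.3 0.1 0.3] op 0.924 start (np.float64(275.77), np.float64(171.38), 47) now (np.float64(275.55), np.float64(169.75), 51)
px/mm 0.2871618835224517
arm 0.393 dx -0.875 dy -11.5 rise 40.04709768210193
pad 0.856 dx 0.125 dy -11.375 rise 39.61180314207908
[-2.17707994e-01  4.63315638e-01  1.24103636e+00  4.68489928e-05
  1.42868768e+00 -7.64726454e-03] [664.6882499  -79.5322824  352.33638674]
-165 [443.17087701 -29.88390661  15.        ]
-145 [462.70460625 -34.1773227   15.        ]
-80 [526.1892263  -48.13092501  15.        ]
```

jog_arm(targets=[{"turn": [0, 0, 10], "slide": [-35, 8, 0], "claw": 50}, {"turn": [0, 0, 10], "slide": [-35, 8, 0], "claw": 50}, {"turn": [0, 0, 10], "slide": [-35, 8, 0], "claw": 50}, {"turn": [0, 0, 10], "slide": [-35, 8, 0], "claw": 50}, {"turn": [0, 0, 10], "slide": [-35, 8, 0], "claw": 50}])

```text
t: 13.75
eef_pos: [487.3, -39.0, 346.5]
tcp_rot: [-3.142, -0.0, 2.239]
ft_force: [0.0, 0.2, 0.4]
opening: 0.516
grip_force: 0.0
```

jog_arm(targets=[{"turn": [0, 0, 10], "slide": [-33, 6, -40], "claw": 50}, {"turn": [0, 0, 10], "slide": [0, 0, -45], "claw": 50}, {"turn": [0, 0, 10], "slide": [0, 0, -45], "claw": 50}, {"turn": [0, 0, 9.5], "slide": [0, 0, -45], "claw": 50}, {"turn": [0, 0, 0], "slide": [0, 0, -40], "claw": 50}])

```text
t: 14.38
eef_pos: [455.1, -33.3, 130.3]
tcp_rot: [3.142, -0.0, 2.925]
ft_force: [0.4, -0.2, -1.2]
opening: 0.501
grip_force: 0.0
```

jog_arm(targets=[{"turn": [0, 0, 0], "slide": [0, 0, -40], "claw": 50}, {"turn": [0, 0, 0], "slide": [0, 0, 0], "claw": 50}])

```text
t: 14.62
eef_pos: [454.2, -33.1, 90.1]
tcp_rot: [3.141, -0.005, 2.923]
ft_force: [-0.0, 0.7, 0.7]
opening: 0.499
grip_force: 0.0
```

```bash
python3 - <<'E'
from h import *
p=np.load("p.npy"); s=state(); print(s["t"],s["eef_pos"],s["tcp_rot"],s["joints"][5],s["opening"])
r=read_camera("wrist"); w=cv2.resize(r["frame"],(400,300)); t=read_camera("top")["frame"][160:245,215:305]
sd=read_camera("side")["frame"][160:250,215:335]
cv2.imwrite("pics/c4.png",np.hstack([cv2.resize(t,(318,300),interpolation=cv2.INTER_CUBIC),cv2.resize(sd,(400,300),interpolation=cv2.INTER_CUBIC)]))
E
```

```text
14.625 [454.18879592 -33.06471221  90.08242377] [ 3.14149285 -0.00498647  2.9226373 ] -1.56994738302346 0.49881163016094066
```

View pics/c4.png

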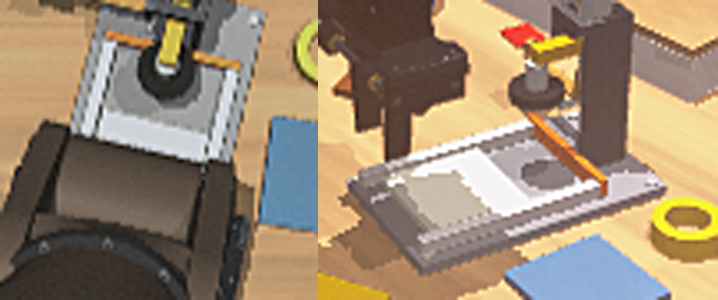

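The fingers hover behind the tile's near edge and between the guides. I'll descend.

jog_arm(targets=[{"turn": [0, 0, 0], "slide": [0, 0, -35], "claw": 50}, {"turn": [0, 0, 0], "slide": [0, 0, -25], "claw": 50}, {"turn": [0, 0, 0], "slide": [0, 0, -10], "claw": 50}, {"turn": [0, 0, 0], "slide": [0, 0, 0], "claw": 50}])

```text
t: 15.28
eef_pos: [455.8, -33.4, 22.6]
tcp_rot: [3.141, 0.001, 2.923]
ft_force: [0.2, -0.1, 0.1]
opening: 0.499
grip_force: 0.0
```

jog_arm(targets=[{"turn": [0, 0, 0], "slide": [0, 0, -4], "claw": 50}, {"turn": [0, 0, 0], "slide": [0, 0, 0], "claw": 50}, {"turn": [0, 0, 0], "slide": [0, 0, 0], "claw": 50}])

```text
t: 15.65
eef_pos: [455.6, -33.3, 18.3]
tcp_rot: [3.142, 0.001, 2.923]
ft_force: [0.8, 0.4, -0.0]
opening: 0.502
grip_force: 0.0
```

jog_arm(targets=[{"turn": [0, 0, 0], "slide": [0, 0, -2], "claw": 50}, {"turn": [0, 0, 0], "slide": [3.9, -0.86, 0], "claw": 50}, {"turn": [0, 0, 0], "slide": [3.9, -0.86, 0], "claw": 50}, {"turn": [0, 0, 0], "slide": [3.9, -0.86, 0], "claw": 50}, {"turn": [0, 0, 0], "slide": [3.9, -0.86, 0], "claw": 50}])

```text
t: 16.27
eef_pos: [471.1, -36.8, 15.9]
tcp_rot: [3.141, -0.001, 2.923]
ft_force: [-0.5, 0.1, 0.9]
opening: 0.504
grip_force: 0.7
```

jog_arm(targets=[{"turn": [0, 0, 0], "slide": [3.9, -0.86, 0], "claw": 50}, {"turn": [0, 0, 0], "slide": [3.9, -0.86, 0], "claw": 50}, {"turn": [0, 0, 0], "slide": [3.9, -0.86, 0], "claw": 50}])

```text
t: 16.65
eef_pos: [483.1, -39.4, 15.9]
tcp_rot: [3.141, 0.0, 2.923]
ft_force: [-1.0, -1.1, -0.0]
opening: 0.5
grip_force: 0.4
```

jog_arm(targets=[{"turn": [0, 0, 0], "slide": [3.9, -0.86, 0], "claw": 50}, {"turn": [0, 0, 0], "slide": [3.9, -0.86, 0], "claw": 50}, {"turn": [0, 0, 0], "slide": [3.9, -0.86, 0], "claw": 50}])

```text
t: 17.02
eef_pos: [494.7, -42.0, 15.9]
tcp_rot: [3.141, 0.0, 2.923]
ft_force: [-0.8, -0.3, -0.7]
opening: 0.501
grip_force: 0.3
```

jog_arm(targets=[{"turn": [0, 0, 0], "slide": [3.9, -0.86, 0], "claw": 50}, {"turn": [0, 0, 0], "slide": [3.9, -0.86, 0], "claw": 50}, {"turn": [0, 0, 0], "slide": [3.9, -0.86, 0], "claw": 50}, {"turn": [0, 0, 0], "slide": [3.9, -0.86, 0], "claw": 50}])

```text
t: 17.52
eef_pos: [510.3, -45.4, 16.0]
tcp_rot: [3.141, 0.0, 2.923]
ft_force: [-1.1, -0.2, 0.2]
opening: 0.501
grip_force: 0.3
```

jog_arm(targets=[{"turn": [0, 0, 0], "slide": [2, -0.44, 0], "claw": 50}, {"turn": [0, 0, 0], "slide": [2, -0.44, 0], "claw": 50}])

```text
t: 17.77
eef_pos: [514.0, -46.2, 16.0]
tcp_rot: [3.142, -0.0, 2.923]
ft_force: [-2.1, 0.4, 0.4]
opening: 0.498
grip_force: 0.6
```

```bash
python3 - <<'E'
from h import *
s=state();print(s["eef_pos"],s["ft_force"])
sd=read_camera("side")["frame"][160:250,215:335]; t=read_camera("top")["frame"][140:245,215:305]
cv2.imwrite("pics/c5.png",np.hstack([cv2.resize(sd,(533,400),interpolation=cv2.INTER_CUBIC),cv2.resize(t,(260,400),interpolation=cv2.INTER_CUBIC)]))
E
```

```text
[514.03871849 -46.24168422  15.95838745] [-2.06767527  0.39109618  0.4237319 ]
```

View pics/c5.png

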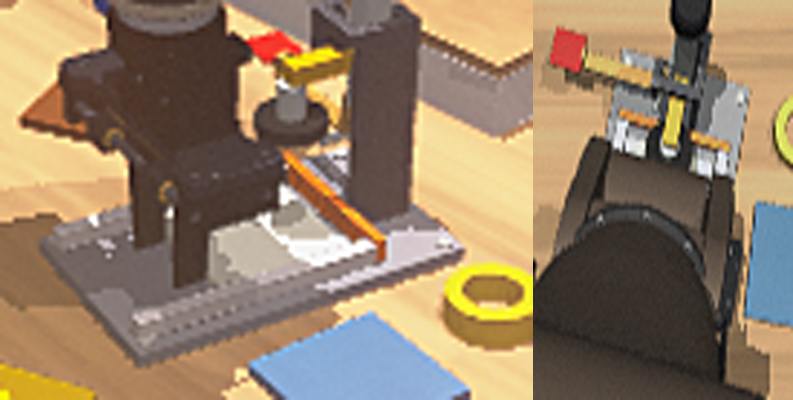

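The tile is about 10 mm short of the fence, and the gripper body still clears the pad and arm. I'll close in finely.

jog_arm(targets=[{"turn": [0, 0, 0], "slide": [2, -0.44, 0], "claw": 50}, {"turn": [0, 0, 0], "slide": [2, -0.44, 0], "claw": 50}])

```text
t: 18.12
eef_pos: [518.1, -47.1, 16.0]
tcp_rot: [3.142, -0.0, 2.923]
ft_force: [-0.9, 0.2, 0.4]
opening: 0.5
grip_force: 0.7
```

jog_arm(targets=[{"turn": [0, 0, 0], "slide": [1, -0.22, 0], "claw": 50}, {"turn": [0, 0, 0], "slide": [1, -0.22, 0], "claw": 50}])

```text
t: 18.38
eef_pos: [520.0, -47.5, 16.0]
tcp_rot: [3.141, -0.0, 2.923]
ft_force: [-2.0, -0.5, 1.8]
opening: 0.497
grip_force: 0.9
```

jog_arm(targets=[{"turn": [0, 0, 0], "slide": [1, -0.22, 0], "claw": 50}])

```text
t: 18.5
eef_pos: [521.1, -47.8, 16.0]
tcp_rot: [3.142, -0.0, 2.923]
ft_force: [-1.1, 0.7, 1.5]
opening: 0.5
grip_force: 0.9
```

jog_arm(targets=[{"turn": [0, 0, 0], "slide": [0.5, -0.11, 0], "claw": 50}])

```text
t: 18.62
eef_pos: [521.6, -47.9, 16.0]
tcp_rot: [3.142, 0.0, 2.923]
ft_force: [-2.1, 0.3, 1.3]
opening: 0.5
grip_force: 1.0
```

jog_arm(targets=[{"turn": [0, 0, 0], "slide": [0.7, -0.15, 0], "claw": 50}])

```text
t: 18.75
eef_pos: [522.2, -48.0, 16.0]
tcp_rot: [3.141, -0.0, 2.923]
ft_force: [-2.2, 0.4, 1.4]
opening: 0.503
grip_force: 1.0
```

jog_arm(targets=[{"turn": [0, 0, 0], "slide": [0.7, -0.15, 0], "claw": 50}])

```text
t: 18.88
eef_pos: [523.0, -48.2, 16.0]
tcp_rot: [3.142, -0.0, 2.923]
ft_force: [-2.1, -0.1, 1.0]
opening: 0.5
grip_force: 1.0
```

jog_arm(targets=[{"turn": [0, 0, 0], "slide": [0.7, -0.15, 0], "claw": 50}])

```text
t: 19.0
eef_pos: [523.7, -48.4, 16.0]
tcp_rot: [3.142, -0.0, 2.923]
ft_force: [-1.6, -0.1, 2.3]
opening: 0.499
grip_force: 1.0
```

jog_arm(targets=[{"turn": [0, 0, 0], "slide": [0.5, -0.11, 0], "claw": 50}])

```text
t: 19.12
eef_pos: [524.2, -48.5, 16.0]
tcp_rot: [3.142, 0.0, 2.923]
ft_force: [-1.4, 0.7, 0.3]
opening: 0.502
grip_force: 1.0
```

jog_arm(targets=[{"turn": [0, 0, 0], "slide": [0.5, -0.11, 0], "claw": 50}])

```text
t: 19.25
eef_pos: [524.5, -48.5, 15.9]
tcp_rot: [3.141, -0.001, 2.923]
ft_force: [-4.0, 0.1, 2.5]
opening: 0.501
grip_force: 2.0
```

jog_arm(targets=[{"turn": [0, 0, 0], "slide": [0.5, -0.11, 0], "claw": 50}])

```text
t: 19.38
eef_pos: [524.5, -48.5, 15.9]
tcp_rot: [3.142, -0.002, 2.923]
ft_force: [-6.3, 1.1, 4.0]
opening: 0.502
grip_force: 3.1
```

jog_arm(targets=[{"turn": [0, 0, 0], "slide": [0.5, -0.11, 0], "claw": 50}])

```text
t: 19.5
eef_pos: [524.6, -48.5, 15.9]
tcp_rot: [3.141, -0.003, 2.923]
ft_force: [-8.2, 1.6, 5.8]
opening: 0.498
grip_force: 4.0
```

jog_arm(targets=[{"turn": [0, 0, 0], "slide": [0.4, -0.09, 0], "claw": 50}])

```text
t: 19.62
eef_pos: [524.6, -48.5, 15.9]
tcp_rot: [3.142, -0.003, 2.923]
ft_force: [-8.3, 0.7, 6.5]
opening: 0.499
grip_force: 4.5
```

The tile is home with about 8 N. Next I'll back off, lift clear, turn, and go round to above the paddle.

jog_arm(targets=[{"turn": [0, 0, 0], "slide": [-2, 0.44, 0], "claw": 50}, {"turn": [0, 0, 0], "slide": [-10, 2.2, 0], "claw": 50}, {"turn": [0, 0, 0], "slide": [-20, 4.4, 0], "claw": 50}, {"turn": [0, 0, 0], "slide": [0, 0, 30], "claw": 50}, {"turn": [0, 0, 0], "slide": [0, 0, 45], "claw": 0}])

```text
t: 20.25
eef_pos: [493.2, -41.7, 91.0]
tcp_rot: [3.141, -0.002, 2.923]
ft_force: [1.0, -1.2, 0.5]
opening: 0.439
grip_force: 0.0
```

jog_arm(targets=[{"turn": [0, 0, -10], "slide": [0, 20, 40], "claw": 0}, {"turn": [0, 0, -10], "slide": [6, 25, 0], "claw": 0}, {"turn": [0, 0, -10], "slide": [6, 25, 0], "claw": 0}, {"turn": [0, 0, -10], "slide": [6, 25, 0], "claw": 0}, {"turn": [0, 0, -10], "slide": [6, 25, 0], "claw": 0}])

```text
t: 20.88
eef_pos: [518.0, 79.0, 131.0]
tcp_rot: [3.141, 0.0, 2.044]
ft_force: [-0.7, -0.4, 0.2]
opening: 0.006
grip_force: 0.0
```

jog_arm(targets=[{"turn": [0, 0, -10], "slide": [10, 0, 0], "claw": 0}, {"turn": [0, 0, -10], "slide": [20, 0, 0], "claw": 0}, {"turn": [0, 0, -10], "slide": [30, 0, 0], "claw": 0}, {"turn": [0, 0, -10], "slide": [30, -5, 0], "claw": 0}])

```text
t: 21.38
eef_pos: [608.8, 73.4, 131.0]
tcp_rot: [3.141, -0.0, 1.347]
ft_force: [-0.7, 0.2, 0.1]
opening: 0.004
grip_force: 0.0
```

```bash
python3 - <<'E'
from h import *
p=np.load("p.npy"); s=state(); print(s["t"],s["eef_pos"],s["tcp_rot"],s["ft_force"],s["opening"])
print(T(p,(60,125,81))+[.4,-.8,0]-s["eef_pos"])
E
```

```text
21.375 [608.75587906  73.37586706 130.95047535] [ 3.14079533e+00 -2.04227688e-04  1.34670323e+00] [-0.73884168  0.16205064  0.12267793] 0.0039610331266094635
[ 81.40330255 -30.27489694 -49.95047535]
```

jog_arm(targets=[{"turn": [0, 0, 0], "slide": [41, -14, 0], "claw": 0}, {"turn": [0, 0, 0], "slide": [41, -14, 0], "claw": 0}, {"turn": [0, 0, 0], "slide": [0, 0, -20], "claw": 0}, {"turn": [0, 0, 0], "slide": [0, 0, -15], "claw": 0}, {"turn": [0, 0, 0], "slide": [0, 0, 0], "claw": 0}])

```text
t: 22.0
eef_pos: [689.1, 45.3, 94.7]
tcp_rot: [-3.139, 0.0, 1.352]
ft_force: [-0.1, -0.2, -0.1]
opening: 0.002
grip_force: 0.0
```

```bash
python3 - <<'E'
from h import *
s=state();print(s["eef_pos"],s["ft_force"])
sd=read_camera("side"); t=read_camera("top")
print((proj(sd,s["eef_pos"])-[250,130])*[6,6],(proj(t,s["eef_pos"])-[210,120])*[3.9,5.7])
cv2.imwrite("pics/c6.png",np.hstack([cv2.resize(sd["frame"][130:210,250:320],None,fx=6,fy=6,interpolation=cv2.INTER_CUBIC),cv2.resize(read_camera("wrist")["frame"],(360,480))]))
E
```

```text
[689.0671275   45.33595821  94.65327385] [-0.10290751 -0.20974399 -0.06719798]
[145.08507724 213.58533261] [ 58.88801103 177.6290016 ]
```

View pics/c6.png

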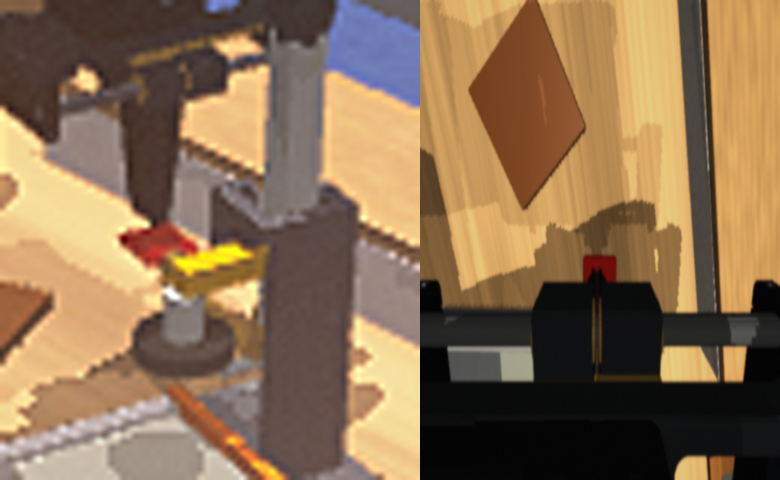

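The fingertips are centred over the red paddle. I'll press down gently.

jog_arm(targets=[{"turn": [0, 0, 0], "slide": [0, 0, -8], "claw": 0}, {"turn": [0, 0, 0], "slide": [0, 0, -3], "claw": 0}, {"turn": [0, 0, 0], "slide": [0, 0, -2], "claw": 0}])

```text
t: 22.52
eef_pos: [690.0, 45.2, 82.7]
tcp_rot: [-3.141, 0.0, 1.352]
ft_force: [-0.4, 1.8, -0.0]
opening: 0.004
grip_force: 0.0
```

jog_arm(targets=[{"turn": [0, 0, 0], "slide": [0, 0, -2], "claw": 0}])

```text
t: 22.65
eef_pos: [690.1, 45.2, 80.9]
tcp_rot: [3.141, -0.0, 1.352]
ft_force: [-0.0, 1.0, 3.5]
opening: 0.004
grip_force: 1.5
```

jog_arm(targets=[{"turn": [0, 0, 0], "slide": [0, 0, -2], "claw": 0}])

```text
t: 22.78
eef_pos: [690.3, 45.5, 79.2]
tcp_rot: [3.141, -0.001, 1.352]
ft_force: [-0.4, 2.3, 3.7]
opening: 0.003
grip_force: 1.6
```

jog_arm(targets=[{"turn": [0, 0, 0], "slide": [0, 0, -2], "claw": 0}])

```text
t: 22.9
eef_pos: [690.3, 45.4, 77.2]
tcp_rot: [3.141, -0.0, 1.352]
ft_force: [0.3, 2.0, 3.7]
opening: 0.005
grip_force: 1.4
```

jog_arm(targets=[{"turn": [0, 0, 0], "slide": [0, 0, -2], "claw": 0}, {"turn": [0, 0, 0], "slide": [0, 0, -2], "claw": 0}])

```text
t: 23.15
eef_pos: [690.0, 45.0, 72.7]
tcp_rot: [3.142, 0.0, 1.352]
ft_force: [-0.3, -1.4, 1.5]
opening: 0.005
grip_force: 0.4
```

jog_arm(targets=[{"turn": [0, 0, 0], "slide": [0, 0, -2], "claw": 0}, {"turn": [0, 0, 0], "slide": [0, 0, -2], "claw": 0}])

```text
t: 23.4
eef_pos: [690.0, 45.1, 68.7]
tcp_rot: [-3.141, 0.0, 1.352]
ft_force: [-0.5, 1.3, 0.8]
opening: 0.005
grip_force: 0.7
```

jog_arm(targets=[{"turn": [0, 0, 0], "slide": [0, 0, -2], "claw": 0}, {"turn": [0, 0, 0], "slide": [0, 0, -2], "claw": 0}])

```text
t: 23.65
eef_pos: [690.1, 45.3, 64.9]
tcp_rot: [3.142, -0.0, 1.352]
ft_force: [-0.2, 1.5, 1.6]
opening: 0.005
grip_force: 0.9
```

jog_arm(targets=[{"turn": [0, 0, 0], "slide": [0, 0, 0], "claw": 0}, {"turn": [0, 0, 0], "slide": [0, 0, 0], "claw": 0}, {"turn": [0, 0, 0], "slide": [0, 0, 0], "claw": 0}, {"turn": [0, 0, 0], "slide": [0, 0, 0], "claw": 0}, {"turn": [0, 0, 0], "slide": [0, 0, 0], "claw": 0}])

```text
t: 24.28
eef_pos: [690.1, 45.2, 65.0]
tcp_rot: [3.141, -0.0, 1.352]
ft_force: [0.5, 1.3, 0.5]
opening: 0.003
grip_force: 0.9
```

```bash
python3 - <<'E'
from h import *
p=np.load("p.npy"); s=state(); print(s["t"],s["eef_pos"],s["ft_force"])
r=read_camera("side"); x,y=235,110
cv2.imwrite("pics/c7.png",cv2.resize(r["frame"][y:y+130,x:x+105],None,fx=4.5,fy=4.5,interpolation=cv2.INTER_CUBIC))
E
```

```text
24.275 [690.09606271  45.16032078  64.98933193] [0.49728978 1.32368862 0.52261718]
```

View pics/c7.png

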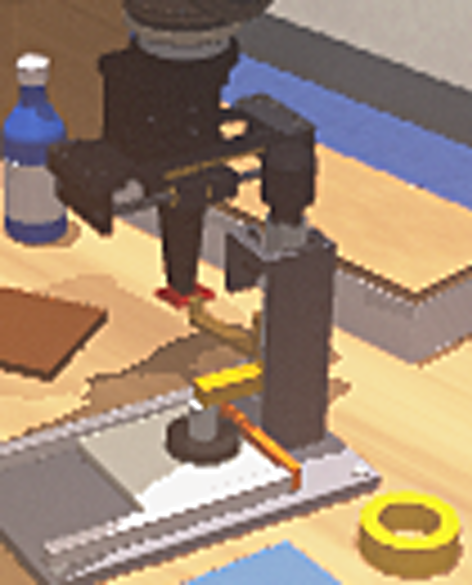

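The pad has dropped to the tile, with the knob now low. I'll hold for another second, check the height, then release.

jog_arm(targets=[{"turn": [0, 0, 0], "slide": [0, 0, 0], "claw": 0}, {"turn": [0, 0, 0], "slide": [0, 0, 0], "claw": 0}, {"turn": [0, 0, 0], "slide": [0, 0, 0], "claw": 0}, {"turn": [0, 0, 0], "slide": [0, 0, 0], "claw": 0}, {"turn": [0, 0, 0], "slide": [0, 0, 0], "claw": 0}])

```text
t: 24.95
eef_pos: [690.1, 45.2, 65.0]
tcp_rot: [3.141, 0.0, 1.352]
ft_force: [-0.4, 2.0, 1.6]
opening: 0.002
grip_force: 0.9
```

```bash
cat > rise.py <<'E'
from h import *
p=np.load("p.npy"); a=cv2.imread("pics/side0.png"); r=read_camera("side"); b=r["frame"]; k=8
up=lambda f,x0,x1,y0,y1: cv2.resize(f[y0:y1,x0:x1],None,fx=k,fy=k,interpolation=cv2.INTER_CUBIC)
t=up(a,270,284,192,201); s=up(b,267,287,170,225)
M=cv2.matchTemplate(s,t,cv2.TM_CCOEFF_NORMED); _,v,_,l=cv2.minMaxLoc(M); dy=l[1]/k+170-192
mm=(proj(r,T(p,(0,0,20)))-proj(r,T(p,(0,0,56))))[1]/36
print("conf",v,"rise",-dy/mm, state()["t"],state()["eef_pos"],state()["ft_force"])
E
python3 rise.py
```

```text
conf 0.8579869866371155 rise -32.297515955456426 25.0 [690.08329691  45.17436529  64.97653497] [-0.24409253  1.07784075  2.18315479]
```

The rail went from 38 down to 6 (−32 mm), so the pad is on the tile. I'll release the paddle and back away.

jog_arm(targets=[{"turn": [0, 0, 0], "slide": [0, 0, 5], "claw": 0}, {"turn": [0, 0, 0], "slide": [0, 0, 10], "claw": 0}, {"turn": [0, 0, 0], "slide": [0, 0, 25], "claw": 0}, {"turn": [0, 0, 0], "slide": [0, 10, 40], "claw": 0}, {"turn": [0, 0, 0], "slide": [0, 20, 40], "claw": 0}])

```text
t: 25.62
eef_pos: [690.0, 74.7, 186.7]
tcp_rot: [3.141, 0.0, 1.351]
ft_force: [-0.3, 0.4, 0.7]
opening: 0.001
grip_force: 0.0
```

jog_arm(targets=[{"turn": [0, 0, 0], "slide": [-20, 40, 30], "claw": 0}, {"turn": [0, 0, 0], "slide": [-20, 40, 20], "claw": 0}, {"turn": [0, 0, 0], "slide": [0, 0, 0], "claw": 0}, {"turn": [0, 0, 0], "slide": [0, 0, 0], "claw": 0}])

```text
t: 26.12
eef_pos: [650.1, 154.7, 235.0]
tcp_rot: [3.141, 0.0, 1.352]
ft_force: [0.2, 0.4, 0.0]
opening: 0.005
grip_force: 0.0
```

```bash
python3 rise.py; python3 - <<'E'
from h import *
sd=read_camera("side")["frame"][120:250,205:345]; t=read_camera("top")["frame"][120:245,205:325]
cv2.imwrite("pics/c8.png",np.hstack([cv2.resize(sd,(430,400),interpolation=cv2.INTER_CUBIC),cv2.resize(t,(370,400),interpolation=cv2.INTER_CUBIC)]))
E
```

```text
conf 0.850810706615448 rise -32.297515955456426 26.175 [650.1975435  154.31440533 234.52844258] [ 0.83740012  0.78314079 -0.08310462]
```

View pics/c8.png

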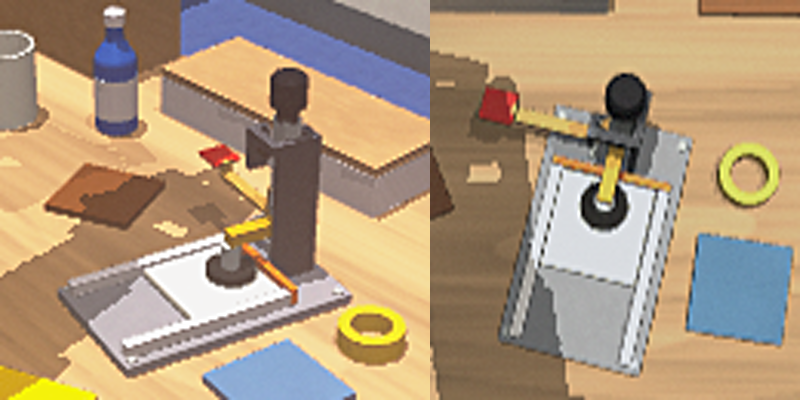

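The pictures show the tile flush against the fence, the pad resting on it, the paddle back up and the bystanders where they were. I'll hand the job in.

```bash
python3 -c "
from cell import *
print(job_done())"
```

```text
the job is handed in; nothing more can be done
None
```

The job is handed in after about 26 s: the rail was lifted to the top notch, the white tile seated against the orange fence with about 8 N, and the pad lowered onto it and the paddle released; `job_done()` gave no verdict.

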